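Hold a clock glass in the inspection light

TASK

Check the new carriage-clock side glass for flaws: switch on the backlight of the inspection stand, then take the taller of the two glasses out of the rack, gripping it by its ground (frosted) edges only and never touching its polished faces. Hold it still and upright in the light path, centred on the microscope's axis midway between the light and the microscope, with its polished faces square to the beam, and finish while holding it there. Do not knock it against the stand, and leave the other glass and everything else on the bench where they are.

Things in the scene. Friction and masses are not known exactly. Their poses are not given: they have to be found in the camera images.
- glass_mid (a point): Centre of the taller glass, in either end slot of the rack: clear plate 6 mm thick (its x), 44 wide (its y), 84 tall (z up), 40 to 75 g. Its large faces (+x, -x) are polished; its 3 mm border is ground white. Grip the two upright narrow edges, 44 mm apart along y. It stands in a slot 16 mm deep: its top is 42 mm above this point, the rack's top face 26 mm below.
- glass: The same taller glass as a whole; origin at the middle of its lower edge, axes as above.
- top_glass_mid (a point): Centre of the shorter glass, which stays in the rack: same make, 6 x 44 x 56 mm, standing in the other end slot, 80 mm from the taller one.
- rack: Fixed beech rack, 130 mm (its x) by 78 mm (its y) by 30 mm high, with three slots along its y, 40 mm apart; the middle slot is empty. Origin at the centre of its underside.
- stand: Fixed inspection stand; origin on the bench below the middle of the light path, y along the path towards the light. Base rail 100 mm wide (x), 12 high, y -220 to 140. Light: black box 94 wide (x), y 80 to 118, z 65 to 165, white front face at y 80. Microscope: level barrel 33 mm across, nose at y -80, back end at y -200; its clamp is 44 wide, top z 138.
- beam_mid (a point): The point of the light path midway between the light and the microscope's nose, 80 mm from each, 115 mm above the bench; axes as the stand's (y along the beam). The centre of the glass is to be held here, with the glass's x along this y.
- switch (a joint): Backlight rocker switch on top of the light: 0 rad = off, 0.35 rad = fully on. It stays where it is left and moves at about 2 to 3 N pressed down on its raised end.
- switch_press (a point): Middle of the rocker's raised end, on its top, about 180 mm above the bench; press straight down. The rocker is 36 mm long (stand's x), 20 wide; its pivot is 13 mm away towards the stand's +x. This end sinks about 4.5 mm from off to on. The light's top is 15 mm below this point.
- block: Bystander: 55 mm wooden cube with a watch movement lying on top; origin under its centre.
- loupe: Bystander: black eye loupe, 38 mm across, 34 mm high; origin under its centre.
Mind the look-alikes: they are no part of the job. Leave any black look-alike of the glass alone. Leave any red look-alike of the rack alone.

How it is judged:
By the outcome, as a careful person would: the job done as asked, in the order asked, and still so for the second after the job is handed in, while the arm keeps its last pose, push and grip.
It also fails if it takes over 51 s, if anything falls off the work surface, if the arm or the gripper's body presses on something with over 40 N, if the wrist force passes 120 N, or if a joint passes its speed limit or range.

ROBOT

A 7-joint arm with a two-finger parallel gripper is mounted at the origin on the work surface. World frame = base frame: x ahead of the robot, y to its left, z up, the work surface at z = 0. Lengths are in m, angles in rad, forces in N, time in s.
With the tool pointing down it reaches from about 0.35 to 0.9 m from the base axis. Payload 8.1 kg.
Tool frame: the origin (TCP) lies at the very end of the fingers, on their centre line; the grasp point (between the pads) lies grip_point_offset behind it (grip_point_offset is the distance from the TCP to the grasp point, in m); z points along the fingers, y is the direction in which the jaws open and shut (so a half turn about z gives the same grasp; the last joint's range is limited). The gripper opens to 92 mm and grips with 3 to 60 N. Pads are 19 mm wide; open, the fingers measure 130 mm over their backs; the gripper's body (75 mm by 190 mm) begins 47 mm behind the grasp point.
Start: joints at [-1.337, 0.434, 0.025, 1.573, -0.012, 1.134, -0.075], TCP at [0.207, 0.59, 0.192] pointing down, gripper open.
Joint ranges: [-2.62, 2.62], [-0.44, 2.09], [-1.27, 1.32], [0.08, 2.57], [-1.32, 4.46], [0.12, 2], [-2.74, 2.74]. Speed limits (rad/s): [2.22, 2.22, 3.01, 3.01, 3.14, 3.14, 3.14].

INTERFACE

Orientations are given as a rotation vector (axis times angle).
In Python, from cell import * gives the robot as it stands.
- The arm moves only by the tool drive_tool, never from a script. Its argument "increments" is a list of rows, each an object of numbers: "grip": the gripper's target within -1 to 1 (shut at 1, half-way at 0, fully open at -1); "tx", "ty", "tz": the shift along the world's x, y, z normalised to -1 to 1, where 1 is 400 mm; "turn": the turn about the world's z normalised to -1 to 1, where 1 is 60 degrees. In form: [{"grip": .., "tx": .., "ty": .., "tz": .., "turn": ..}, ...]. A call has 1 to 20 rows; each row is the pose to reach, as a shift and turn from the pose measured when the call began; what a row does not reach only later rows make up. A row lasts 1/10 s, in which the tool goes at most 50 mm and 8.59 degrees, less where a joint would pass 70% of its speed; a pose out of reach is approached as far as the arm can. A call with a number of a shift or a turn outside -1 to 1 is refused whole. A call with a gripper value outside its range is refused whole. The fingers move at their own pace and stop on an object; "newtons" is the grip in N (left out, the last holds). Time passes only in rows, so rows that repeat a pose let the fingers close. It gives the time, the measured TCP pose, the force and the opening at its end, in the units of the state.
- observe(): the state, without advancing time (a new reading comes with each control period).
- get_image(name): name is "scene" or "side" or "wrist"; returns the picture (480x640x3 uint8, red, green, blue); there is no depth.
- camera_info(name): a dict with "fx", "fy", "cx", "cy" (pixels), "eye" and "rotation" of the camera in the world; the wrist camera has in their place "hand_eye" (4x4, takes a point from camera to tool coordinates, whose origin is the TCP and whose axes are the flange's). Camera axes: x right, y down, z forward; pixel columns grow to the right and rows downward; lengths in m; the calibration is good to about 2 mm. The wrist camera is an equidistant fisheye: a pixel r from the principal point sees the ray r / f radians off the axis. A picture is of the moment at which its call begins: read the wrist's pose just before it. camera_info takes no time and is no camera call.
- sign_off(): hands the job in, once; it reports no verdict.
The state is a dict: "clock": time; "joints": joint angles; "dq": joint speeds; "joint_efforts": joint torques, N m; "position": TCP position; "ee_rot": TCP orientation; "force": force on the tool from outside, world axes, zero at the start; "ft_torque": the same for the moment, N m; "width": opening from 0.0 (shut) to 1.0 (fully open).
Only numpy, scipy, OpenCV 4.12 (cv2) and the standard library are available. Lean on these libraries where they do the work, as an engineer would, in place of code of your own. Each camera call takes 0.05 s, during which the arm holds its last target. There are 200 camera calls.

## Working session

There is one attempt and no reset: what is moved stays moved. The work goes in short steps, Python scripts to look and compute and a tool call to move; the robot and the scene stay as the last step left them, time stands still between calls to the robot, and variables do not carry over. Pictures are saved under pics/ and viewed, about 8 in all and at most 12, crops included, and the job is handed in when it is done.

Besides the shell and the picture viewer there is one more tool, called after "Call:" as name(argument=value, ...), one argument or row to a line, values as JSON. drive_tool: Moves the arm, as the interface text tells. Its arguments: {"type":"object","properties":{"increments":{"type":"array","items":{"type":"object","properties":{"grip":{"type":"number"},"tx":{"type":"number"},"ty":{"type":"number"},"tz":{"type":"number"},"turn":{"type":"number"}}}},"newtons":{"type":"number"}},"required":["increments"]}

```bash
mkdir -p pics
python3 - <<'E'
from cell import *
import cv2
s=observe();print({k:s[k] for k in('clock','position','ee_rot','width','force')})
for n in('scene','side','wrist'):
    i=camera_info(n);print(n,i)
    cv2.imwrite(f'pics/{n}0.png',get_image(n)[:,:,::-1])
try: print(grip_point_offset)
except Exception as e: print(e)
E
```

```text
{'clock': 0.0, 'position': array([0.20640297, 0.58930336, 0.19143547]), 'ee_rot': array([-5.26563372e-01, -3.09703816e+00,  2.55391809e-03]), 'width': 0.9977389569949751, 'force': array([-0.7207559 , -0.57586946, -0.02104003])}
scene {'fx': 618.3053538195264, 'fy': 618.3053538195264, 'cx': 326.6060902425552, 'cy': 248.98892648186512, 'eye': array([ 1.12210339, -0.76118038,  0.97408825]), 'rotation': array([-2.21487159, -0.74366671,  0.33067876])}
side {'fx': 437.6558102267012, 'fy': 437.6558102267012, 'cx': 319.26029785512367, 'cy': 232.13799674155376, 'eye': array([ 0.21212496, -0.57469834,  0.52878546]), 'rotation': array([-2.04755427,  0.62885842, -0.34139813])}
wrist {'fx': 371.64829954431775, 'fy': 371.64829954431775, 'cx': 318.453377125357, 'cy': 239.87403847407668, 'hand_eye': array([[-3.15703551e-04, -9.57359887e-01, -2.88897814e-01,
         7.87253905e-02],
       [ 9.99999287e-01,  3.03871774e-05, -1.19348356e-03,
        -6.95493914e-04],
       [ 1.15137207e-03, -2.88897984e-01,  9.57359195e-01,
        -1.92599712e-01],
       [ 0.00000000e+00,  0.00000000e+00,  0.00000000e+00,
         1.00000000e+00]])}
0.0188
```

View pics/scene0.png

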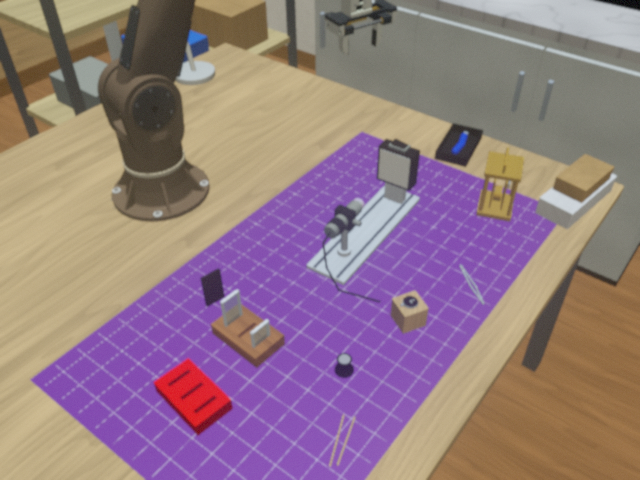

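View pics/side0.png

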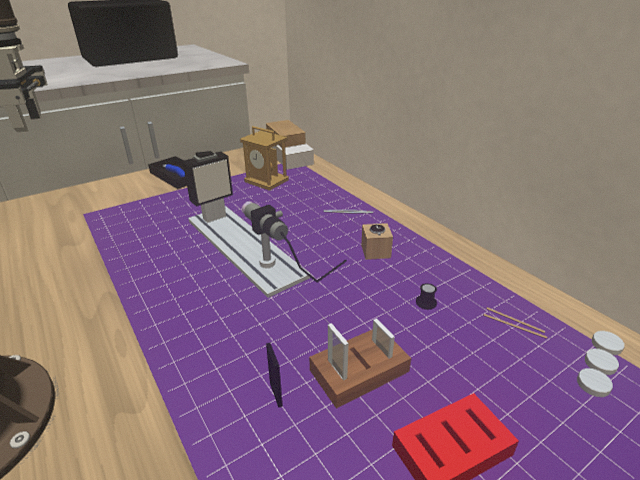

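The scene view shows the stand (light about (397,165), microscope about (345,218)), the rack about (247,333) with its taller glass about (232,305), the red decoy and the black decoy. The side view shows the rack about (360,365), the taller glass about (338,350) and the light about (210,178). Next I'll zoom in to pick corners.

Run:
```python
import cv2,numpy as np
def c(n,x,y,w,h):
    p=cv2.resize(cv2.imread(f'pics/{n}0.png')[y:y+h,x:x+w],(400,300),interpolation=cv2.INTER_CUBIC)
    for k in range(0,w,20): cv2.putText(p,str(x+k),(int(k*400/w),8),0,.3,(0,255,255)); cv2.line(p,(int(k*400/w),10),(int(k*400/w),15),(0,255,255))
    for k in range(0,h,20): cv2.putText(p,str(y+k),(0,int(k*300/h)+4),0,.3,(0,255,255)); 
    return p
m=np.vstack([np.hstack([c('side',300,315,120,90),c('side',180,140,140,105)]),np.hstack([c('scene',195,280,100,75),c('scene',340,130,100,75)])])
cv2.imwrite('pics/m1.png',m)
```

```text
(no output)
```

View pics/m1.png

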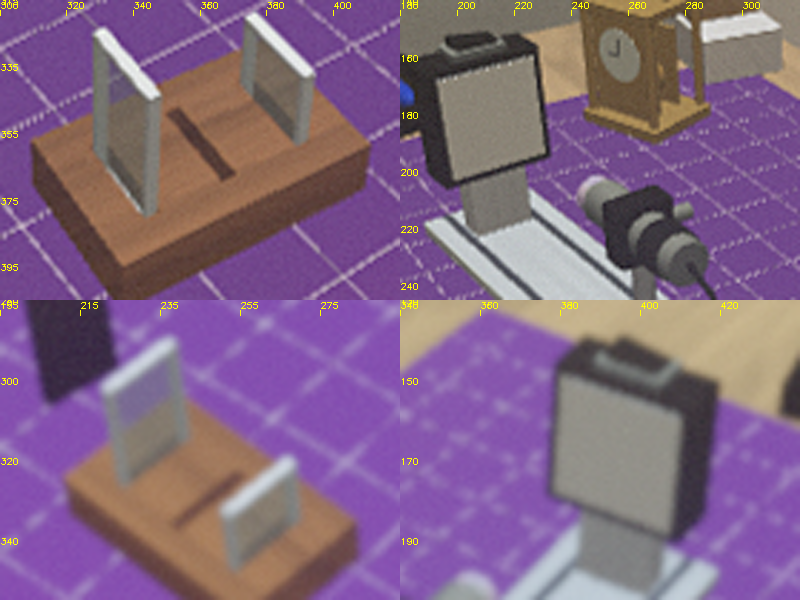

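The crops show the glass tops, rack corners and light face corners clearly, and the rocker on the light's top. I'll turn these picks into points.

```bash
cat > h.py <<'E'
from cell import *
import numpy as np, cv2
from scipy.spatial.transform import Rotation as Ro
def ray(n,p,st=None):
    i=camera_info(n)
    d=np.array([(p[0]-i['cx'])/i['fx'],(p[1]-i['cy'])/i['fy'],1])
    if n=='wrist':
        r=np.hypot(d[0],d[1]); d=np.array([0,0,1.]) if r<1e-9 else np.array([d[0]/r*np.sin(r),d[1]/r*np.sin(r),np.cos(r)])
        H=i['hand_eye']; R=Ro.from_rotvec(st['ee_rot']).as_matrix()
        return R@H[:3,3]+st['position'], R@H[:3,:3]@d
    return i['eye'],Ro.from_rotvec(i['rotation']).as_matrix()@d
def pl(n,p,z,st=None):
    e,d=ray(n,p,st); return e+d*(z-e[2])/d[2]
def tri(a,b):
    (e,d),(f,g)=a,b; d=d/np.linalg.norm(d);g=g/np.linalg.norm(g)
    t,s=np.linalg.lstsq(np.stack([d,-g],1),f-e,rcond=None)[0]
    return (e+d*t+f+g*s)/2, np.linalg.norm(e+d*t-f-g*s)
E
cat > a.py <<'E'
from h import *
np.set_printoptions(precision=4,suppress=True)
sr=lambda u,v:(300+u/3.333,315+v/3.333)
sl=lambda u,v:(180+(u-400)/2.857,140+v/2.857)
cr=lambda u,v:(195+u/4,280+(v-300)/4)
cl=lambda u,v:(340+(u-400)/4,130+(v-300)/4)
for nm,S,C,z in [('tall L/far',(100,30),(176,341),.098),('tall R/near',(155,96),(106,388),.098),('tall mid',(127,63),(140,364),.098),('short mid',(280,45),(258,482),.070)]:
    print(nm,pl('side',sr(*S),z)[:2],pl('scene',cr(*C),z)[:2],*tri(ray('side',sr(*S)),ray('scene',cr(*C))))
for S in[(33,145),(123,265),(370,148)]: print('rack side',pl('side',sr(*S),.03)[:2])
for C in[(65,478),(357,528)]: print('rack scene',pl('scene',cr(*C),.03)[:2])
P=[]
for S,C in zip([(437,92),(535,52),(549,155),(450,183)],[(557,373),(685,417),(672,537),(552,495)]):
    p,e=tri(ray('side',sl(*S)),ray('scene',cl(*C)));P.append(p);print('face',p,e)
P=np.array(P);print('mean',P.mean(0))
d=(P[1]-P[0]+P[2]-P[3])[:2];print('x ang',np.degrees(np.arctan2(d[1],d[0])))
print('rail side',pl('side',(271,293),.012),pl('side',(305,276),.012),pl('side',(189,217),.012))
print('rail scene',pl('scene',(309,265),.012),pl('scene',(343,281),.012),pl('scene',(420,196),.012))
E
python3 a.py
```

```text
tall L/far [ 0.4753 -0.2045] [ 0.4782 -0.2   ] [ 0.4773 -0.2002  0.0955] 0.0031453398301193045
tall R/near [ 0.4719 -0.2474] [ 0.4728 -0.2431] [ 0.4729 -0.2444  0.097 ] 0.0034617354531194795
tall mid [ 0.4734 -0.2264] [ 0.4749 -0.2218] [ 0.4747 -0.2229  0.0965] 0.003533108722221379
short mid [ 0.5526 -0.2329] [ 0.5526 -0.2265] [ 0.5536 -0.2294  0.0697] 0.005290327630773145
rack side [ 0.4506 -0.1887]
rack side [ 0.4464 -0.2625]
rack side [ 0.5727 -0.2741]
rack scene [ 0.4488 -0.2589]
rack scene [ 0.5857 -0.1956]
face [0.4681 0.304  0.1507] 0.011070859766057164
face [0.5534 0.309  0.1572] 0.001909986248877644
face [0.5535 0.3087 0.0686] 0.005242694273226722
face [0.4688 0.3059 0.0672] 0.0006205086223336115
mean [0.511  0.3069 0.1109]
x ang 2.6118699913883177
rail side [ 0.4849 -0.003   0.012 ] [0.564 0.005 0.012] [0.4587 0.3584 0.012 ]
rail scene [0.4866 0.0067 0.012 ] [0.5769 0.012  0.012 ] [0.555  0.3738 0.012 ]
```

Call:
drive_tool(
  increments=[
    {"grip": 1,"tz": 0.17},
    {"grip": 1,"tz": 0.17,"tx": 0.08,"ty": -0.07,"turn": 0.08},
    {"grip": 1,"tz": 0.17,"tx": 0.16,"ty": -0.15,"turn": 0.16},
    {"grip": 1,"tz": 0.17,"tx": 0.25,"ty": -0.23,"turn": 0.24},
    {"grip": 1,"tz": 0.17,"tx": 0.34,"ty": -0.31,"turn": 0.32},
    {"grip": 1,"tz": 0.17,"tx": 0.43,"ty": -0.39,"turn": 0.38},
    {"grip": 1,"tz": 0.17,"tx": 0.52,"ty": -0.47,"turn": 0.38},
    {"grip": 1,"tz": 0.17,"tx": 0.61,"ty": -0.55,"turn": 0.38},
    {"grip": 1,"tz": 0.17,"tx": 0.68,"ty": -0.62,"turn": 0.38},
    {"grip": 1,"tz": 0.17,"tx": 0.72,"ty": -0.66,"turn": 0.38},
    {"grip": 1,"tz": 0.17,"tx": 0.72,"ty": -0.66,"turn": 0.38},
    {"grip": 1,"tz": 0.17,"tx": 0.72,"ty": -0.66,"turn": 0.38},
    {"grip": 1,"tz": 0.17,"tx": 0.72,"ty": -0.66,"turn": 0.38},
    {"grip": 1,"tz": 0.17,"tx": 0.72,"ty": -0.66,"turn": 0.38},
  ],
  newtons=10,
)

```text
invalid input
```

Run:
```python
from h import *
s=observe();print(s['clock'],s['position'],s['ee_rot'],s['width'])
im=get_image('wrist')[:,:,::-1];cv2.imwrite('pics/w1.png',im)
import pickle;pickle.dump(s,open('w1.pkl','wb'))
```

```text
0.15 [0.20647181 0.58947436 0.19164205] [-5.26693533e-01 -3.09702374e+00  1.81748812e-03] 1.0003098687626542
```

View pics/w1.png

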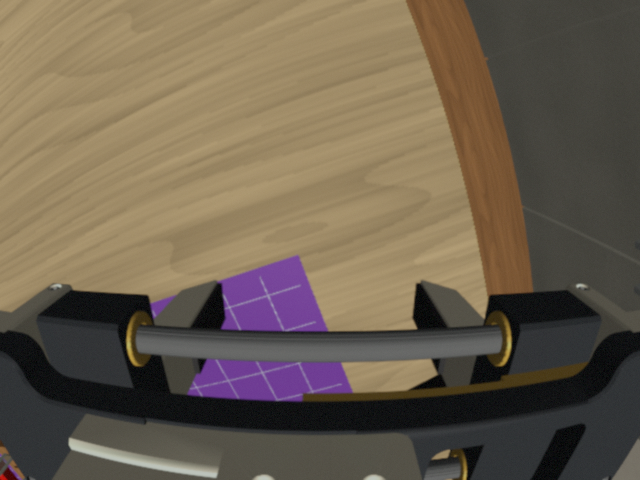

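That wrist view shows just table and open fingers, because the move was refused. I'll resend it with every key filled in.

Call:
drive_tool(
  increments=[
    {"grip": 1,"tx": 0,"ty": 0,"tz": 0.17,"turn": 0},
    {"grip": 1,"tz": 0.17,"tx": 0.08,"ty": -0.07,"turn": 0.08},
    {"grip": 1,"tz": 0.17,"tx": 0.16,"ty": -0.15,"turn": 0.14},
    {"grip": 1,"tz": 0.17,"tx": 0.25,"ty": -0.23,"turn": 0.24},
    {"grip": 1,"tz": 0.17,"tx": 0.34,"ty": -0.31,"turn": 0.32},
    {"grip": 1,"tz": 0.17,"tx": 0.43,"ty": -0.39,"turn": 0.38},
    {"grip": 1,"tz": 0.17,"tx": 0.52,"ty": -0.47,"turn": 0.38},
    {"grip": 1,"tz": 0.17,"tx": 0.61,"ty": -0.55,"turn": 0.38},
    {"grip": 1,"tz": 0.17,"tx": 0.68,"ty": -0.62,"turn": 0.38},
    {"grip": 1,"tz": 0.17,"tx": 0.72,"ty": -0.66,"turn": 0.38},
    {"grip": 1,"tz": 0.17,"tx": 0.72,"ty": -0.66,"turn": 0.38},
    {"grip": 1,"tz": 0.17,"tx": 0.72,"ty": -0.66,"turn": 0.38},
    {"grip": 1,"tz": 0.17,"tx": 0.72,"ty": -0.66,"turn": 0.38},
    {"grip": 1,"tz": 0.17,"tx": 0.72,"ty": -0.66,"turn": 0.38},
  ],
  newtons=10,
)

```text
clock: 1.6
position: [0.4934, 0.3268, 0.2597]
ee_rot: [0.099, -3.14, 0.001]
force: [-0.2, 0.1, -0.4]
width: 0.006
```

Run:
```python
from h import *
import pickle
s=observe();print(s['clock'],s['position'],s['ee_rot'],s['width'])
im=get_image('wrist')[:,:,::-1];cv2.imwrite('pics/w2.png',im)
pickle.dump(s,open('w2.pkl','wb'))
```

```text
1.6 [0.49344635 0.32682027 0.2597263 ] [ 9.94987844e-02 -3.13970692e+00  8.67333955e-04] 0.0060808505409405324
```

View pics/w2.png

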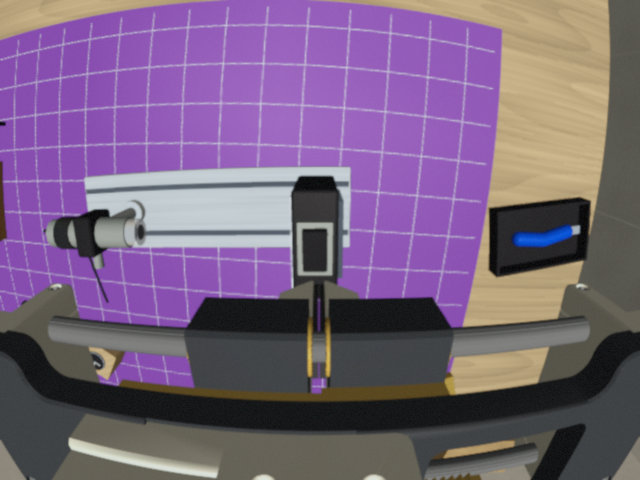

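The wrist view shows the light top with its bezel (298–332, 220–277) and dark rocker about (315,250), the nose about (141,232), and the rail with left corners (86,177) and (100,248) and right edge (350,168)-(350,246).

Run:
```python
from h import *
import pickle
np.set_printoptions(precision=4,suppress=True)
s=pickle.load(open('w2.pkl','rb'))
im=cv2.imread('pics/w2.png')
W=lambda p,z:pl('wrist',p,z,s)[:2]
print('bezel mid',W((315,249),.168),'ends',W((315,221),.168),W((315,276),.168))
print('rocker ends',W((315,228),.180),W((315,272),.172))
print('rail R corners',W((350,168),.012),W((350,247),.012),'L',W((86,178),.012))
print('nose',W((140,233),.115))
# rail edge lines: fine angle
cr=cv2.resize(im[170:290,270:370],(500,600),interpolation=cv2.INTER_CUBIC);c2=cv2.resize(im[160:260,30:150],(300,250));
c2=cv2.copyMakeBorder(c2,0,350,0,0,0)
cv2.imwrite('pics/w2c.png',np.hstack([cr,c2]))
```

```text
bezel mid [0.508  0.3241] ends [0.4848 0.3227] [0.5314 0.3255]
rocker ends [0.4873 0.323 ] [0.5263 0.3253]
rail R corners [0.4558 0.3609] [0.5538 0.3691] L [0.4791 0.0067]
nose [0.5203 0.1447]
```

View pics/w2c.png

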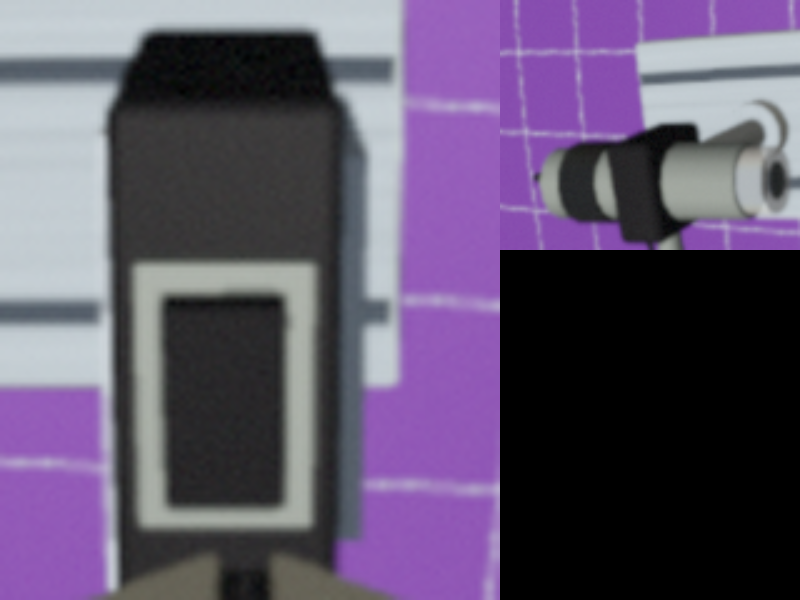

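Call:
drive_tool(
  increments=[
    {"grip": 1,"tx": 0,"ty": -0.008,"tz": -0.08,"turn": 0},
    {"grip": 1,"tx": 0,"ty": -0.008,"tz": -0.15,"turn": 0},
    {"grip": 1,"tx": 0,"ty": -0.008,"tz": -0.185,"turn": 0},
    {"grip": 1,"tx": 0,"ty": -0.008,"tz": -0.19,"turn": 0},
    {"grip": 1,"tx": 0,"ty": -0.008,"tz": -0.19,"turn": 0},
    {"grip": 1,"tx": 0,"ty": -0.008,"tz": -0.195,"turn": 0},
    {"grip": 1,"tx": 0,"ty": -0.008,"tz": -0.2,"turn": 0},
    {"grip": 1,"tx": 0,"ty": -0.008,"tz": -0.205,"turn": 0},
    {"grip": 1,"tx": 0,"ty": -0.008,"tz": -0.205,"turn": 0},
  ],
)

```text
clock: 2.55
position: [0.4936, 0.3234, 0.1778]
ee_rot: [0.099, -3.14, 0.001]
force: [1.1, 0.1, -0.6]
width: 0.007
```

Call:
drive_tool(
  increments=[
    {"grip": 1,"tx": 0,"ty": 0,"tz": -0.004,"turn": 0},
    {"grip": 1,"tx": 0,"ty": 0,"tz": -0.007,"turn": 0},
    {"grip": 1,"tx": 0,"ty": 0,"tz": -0.007,"turn": 0},
  ],
)

```text
clock: 2.85
position: [0.4935, 0.3234, 0.1748]
ee_rot: [0.099, -3.14, 0.001]
force: [-0.7, -0.5, 0.3]
width: 0.006
```

Call:
drive_tool(
  increments=[
    {"grip": 1,"tx": 0,"ty": 0,"tz": -0.002,"turn": 0},
    {"grip": 1,"tx": 0,"ty": 0,"tz": -0.004,"turn": 0},
    {"grip": 1,"tx": 0,"ty": 0,"tz": -0.004,"turn": 0},
  ],
)

```text
clock: 3.15
position: [0.4934, 0.3234, 0.1731]
ee_rot: [0.099, -3.139, 0.001]
force: [0.0, 0.1, 0.1]
width: 0.006
```

```bash
cat > b.py <<'E'
from h import *
for n,(u,v) in(('scene',(394,168)),('side',(212,180))):
    a=cv2.imread(f'pics/{n}0.png')[v-4:v+5,u-4:u+5].mean((0,1)); b=get_image(n)[v-4:v+5,u-4:u+5,::-1].mean((0,1)); print(n,a,b)
print(observe()['position'],observe()['force'])
E
python3 b.py
```

```text
scene [137.30864198 144.80246914 146.54320988] [137.72839506 144.87654321 146.75308642]
side [118.18518519 131.60493827 138.59259259] [118.54320988 131.97530864 139.12345679]
[0.49345808 0.32337805 0.17314352] [-0.27909487  0.45683073 -0.3215787 ]
```

Run:
```python
from h import *
a=get_image('side')[110:210,150:250,::-1];b=get_image('scene')[110:210,345:445,::-1]
cv2.imwrite('pics/p1.png',np.hstack([cv2.resize(x,(400,400),interpolation=cv2.INTER_CUBIC) for x in(a,b)]))
```

```text
(no output)
```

View pics/p1.png

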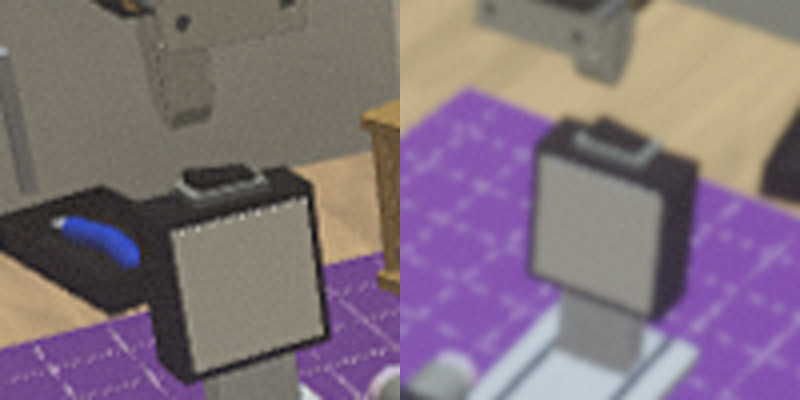

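Run:
```python
from h import *
np.set_printoptions(precision=4,suppress=True)
def proj(n,P):
    i=camera_info(n);q=Ro.from_rotvec(i['rotation']).as_matrix().T@(np.array(P)-i['eye']);return i['fx']*q[0]/q[2]+i['cx'],i['fy']*q[1]/q[2]+i['cy']
s=observe();print(s['clock'],s['position'],s['ee_rot'])
for P in(s['position'],[.4935,.3235,.18],[.4935,.3235,.21]): print(P,proj('side',P),proj('scene',P))
for nm,S,C in[('rocker',(203.7,153),(396,140.5)),('tip',(196.5,141),(396,130)),('face TL',(150+172/4,110+232/4),(345+140/4,110+155/4)),('face BR',(150+328/4,110+340/4),(345+253/4,110+315/4))]: print(nm,*tri(ray('side',S),ray('scene',C)))
```

```text
3.35 [0.4935 0.3234 0.1732] [ 0.0992 -3.1397  0.0012]
[0.4935 0.3234 0.1732] (np.float64(197.93511617162312), np.float64(154.86072286225038)) (np.float64(393.22159960592643), np.float64(142.50951370857828))
[0.4935, 0.3235, 0.18] (np.float64(197.44856620114587), np.float64(151.88867924882305)) (np.float64(393.4512368113186), np.float64(140.0197700917813))
[0.4935, 0.3235, 0.21] (np.float64(195.2996597271032), np.float64(138.60429111015782)) (np.float64(394.36100143160354), np.float64(128.93876183294879))
rocker [0.5035 0.3186 0.1803] 0.00785971965923742
tip [0.4959 0.3276 0.2043] 0.002948786549776373
face TL [0.4711 0.3025 0.1564] 0.0026271484419707653
face BR [0.553  0.3106 0.0672] 0.0077632686307825185
```

Run:
```python
from h import *
def proj(n,P):
    i=camera_info(n);q=Ro.from_rotvec(i['rotation']).as_matrix().T@(np.array(P)-i['eye']);return (i['fx']*q[0]/q[2]+i['cx'],i['fy']*q[1]/q[2]+i['cy'])
R=Ro.from_rotvec([-.5266,-3.097,.0026]).as_matrix();p=np.array([.2064,.5893,.1914])
out=[]
for n,x,y in(('side',0,60),('scene',320,0)):
    im=cv2.imread(f'pics/{n}0.png')
    for off,c in((0,(0,0,255)),(-.0188,(0,255,0)),(-.031,(255,0,0))):
        for sy in(-.046,.046):
            q=proj(n,p+R@[0,sy,off]);print(n,off,sy,np.round(q,1));cv2.circle(im,tuple(int(round(k)) for k in q),0,c,-1)
    out.append(cv2.resize(im[y:y+80,x:x+80],(400,400),interpolation=cv2.INTER_NEAREST))
cv2.imwrite('pics/p2.png',np.hstack(out))
```

```text
side 0 -0.046 [ 27.8 145.5]
side 0 0.046 [ 39.4 132.2]
side -0.0188 -0.046 [ 24.8 137.2]
side -0.0188 0.046 [ 36.6 124.4]
side -0.031 -0.046 [ 22.7 131.7]
side -0.031 0.046 [ 34.8 119.3]
scene 0 -0.046 [344.9  65.5]
scene 0 0.046 [371.7  57.3]
scene -0.0188 -0.046 [345.   59.1]
scene -0.0188 0.046 [372.  51.]
scene -0.031 -0.046 [345.1  54.9]
scene -0.031 0.046 [372.2  46.8]
```

View pics/p2.png

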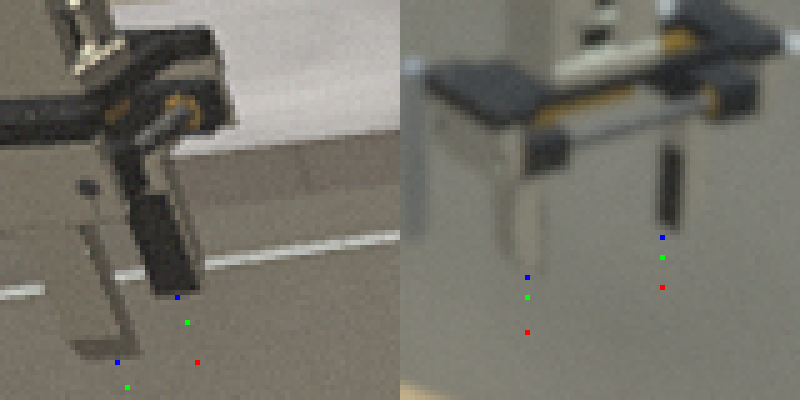

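The crop shows the fingertips ending about 32 mm behind the reported TCP (blue dots), in both cameras. So the true tip is about 32 mm short of the TCP. I'll carry on down gently, using force and light brightness as the check.

Call:
drive_tool(
  increments=[
    {"grip": 1,"tx": 0,"ty": 0,"tz": -0.03,"turn": 0},
    {"grip": 1,"tx": 0,"ty": 0,"tz": -0.05,"turn": 0},
    {"grip": 1,"tx": 0,"ty": 0,"tz": -0.055,"turn": 0},
    {"grip": 1,"tx": 0,"ty": 0,"tz": -0.06,"turn": 0},
    {"grip": 1,"tx": 0,"ty": 0,"tz": -0.0625,"turn": 0},
    {"grip": 1,"tx": 0,"ty": 0,"tz": -0.0625,"turn": 0},
  ],
)

```text
clock: 3.95
position: [0.4936, 0.3234, 0.1482]
ee_rot: [0.099, -3.14, 0.001]
force: [0.6, -0.1, -0.5]
width: 0.005
```

```bash
python3 b.py
```

```text
scene [137.30864198 144.80246914 146.54320988] [137.90123457 144.92592593 146.71604938]
side [118.18518519 131.60493827 138.59259259] [118.7037037  132.08641975 138.90123457]
[0.49363469 0.32348347 0.14843383] [ 2.08548593e-01  5.81590778e-01 -5.58390714e-04]
```

Call:
drive_tool(
  increments=[
    {"grip": 1,"tx": 0,"ty": 0,"tz": -0.003,"turn": 0},
    {"grip": 1,"tx": 0,"ty": 0,"tz": -0.006,"turn": 0},
    {"grip": 1,"tx": 0,"ty": 0,"tz": -0.006,"turn": 0},
  ],
)

```text
clock: 4.35
position: [0.4936, 0.3234, 0.1459]
ee_rot: [0.099, -3.14, 0.001]
force: [-0.0, 0.5, 0.1]
width: 0.002
```

Call:
drive_tool(
  increments=[
    {"grip": 1,"tx": 0,"ty": 0,"tz": -0.003,"turn": 0},
    {"grip": 1,"tx": 0,"ty": 0,"tz": -0.003,"turn": 0},
  ],
)

```text
clock: 4.55
position: [0.4935, 0.3235, 0.1447]
ee_rot: [0.099, -3.14, 0.001]
force: [-0.2, 0.0, 1.7]
width: 0.002
```

```bash
python3 b.py
```

```text
scene [137.30864198 144.80246914 146.54320988] [138.11111111 144.88888889 146.71604938]
side [118.18518519 131.60493827 138.59259259] [118.91358025 132.25925926 139.17283951]
[0.4935352  0.3234894  0.14472551] [-0.20082913 -0.37751275 -0.34457646]
```

Call:
drive_tool(
  increments=[
    {"grip": 1,"tx": 0,"ty": 0,"tz": -0.003,"turn": 0},
    {"grip": 1,"tx": 0,"ty": 0,"tz": -0.006,"turn": 0},
    {"grip": 1,"tx": 0,"ty": 0,"tz": -0.006,"turn": 0},
  ],
)

```text
clock: 4.95
position: [0.4931, 0.3235, 0.1423]
ee_rot: [0.1, -3.139, 0.001]
force: [-3.5, -1.0, 4.3]
width: 0.002
```

Call:
drive_tool(
  increments=[
    {"grip": 1,"tx": 0,"ty": 0,"tz": -0.003,"turn": 0},
    {"grip": 1,"tx": 0,"ty": 0,"tz": -0.005,"turn": 0},
    {"grip": 1,"tx": 0,"ty": 0,"tz": -0.005,"turn": 0},
  ],
)

```text
clock: 5.25
position: [0.4929, 0.3237, 0.1413]
ee_rot: [0.1, -3.139, 0.0]
force: [-4.7, -3.2, 11.5]
width: 0.003
```

```bash
python3 b.py
```

```text
scene [137.30864198 144.80246914 146.54320988] [138.20987654 145.07407407 146.7654321 ]
side [118.18518519 131.60493827 138.59259259] [118.48148148 131.81481481 138.80246914]
[0.49287517 0.32367136 0.14126361] [-4.57522242 -2.34164698 10.99459178]
```

Call:
drive_tool(
  increments=[
    {"grip": 1,"tx": 0,"ty": 0,"tz": -0.002,"turn": 0},
    {"grip": 1,"tx": 0,"ty": 0,"tz": -0.003,"turn": 0},
    {"grip": 1,"tx": 0,"ty": 0,"tz": -0.003,"turn": 0},
  ],
)

```text
clock: 5.65
position: [0.4929, 0.3237, 0.1412]
ee_rot: [0.1, -3.14, -0.001]
force: [-4.7, -3.4, 13.0]
width: 0.003
```

```bash
python3 b.py
```

```text
scene [137.30864198 144.80246914 146.54320988] [138.09876543 145.12345679 146.7037037 ]
side [118.18518519 131.60493827 138.59259259] [118.79012346 131.87654321 139.19753086]
[0.4928991  0.32368322 0.14120229] [-5.93568944 -2.00330273 13.08566084]
```

Call:
drive_tool(
  increments=[
    {"grip": 1,"tx": 0,"ty": 0,"tz": 0.1,"turn": 0},
    {"grip": 1,"tx": 0,"ty": 0,"tz": 0.2,"turn": 0},
    {"grip": 1,"tx": 0,"ty": 0,"tz": 0.3,"turn": 0},
    {"grip": 1,"tx": 0,"ty": 0,"tz": 0.3,"turn": 0},
    {"grip": 1,"tx": 0,"ty": 0,"tz": 0.3,"turn": 0},
  ],
)

```text
clock: 6.25
position: [0.4935, 0.3239, 0.2619]
ee_rot: [-0.099, 3.138, 0.003]
force: [0.3, -0.1, -0.2]
width: 0.006
```

```bash
python3 b.py;python3 - <<'E'
from h import *
import pickle
s=observe();pickle.dump(s,open('w3.pkl','wb'))
w=get_image('wrist')[:,:,::-1];a=get_image('side')[120:220,170:270,::-1];b=get_image('scene')[120:220,345:445,::-1]
cv2.imwrite('pics/w3.png',w)
cv2.imwrite('pics/p3.png',np.hstack([cv2.resize(x,(400,400),interpolation=cv2.INTER_CUBIC) for x in(a,b)]))
E
```

```text
scene [137.30864198 144.80246914 146.54320988] [137.0617284  144.14814815 146.32098765]
side [118.18518519 131.60493827 138.59259259] [118.22222222 131.44444444 138.56790123]
[0.49243818 0.32325802 0.2599808 ] [-0.41345063  1.73484849 -0.42846843]
```

View pics/p3.png

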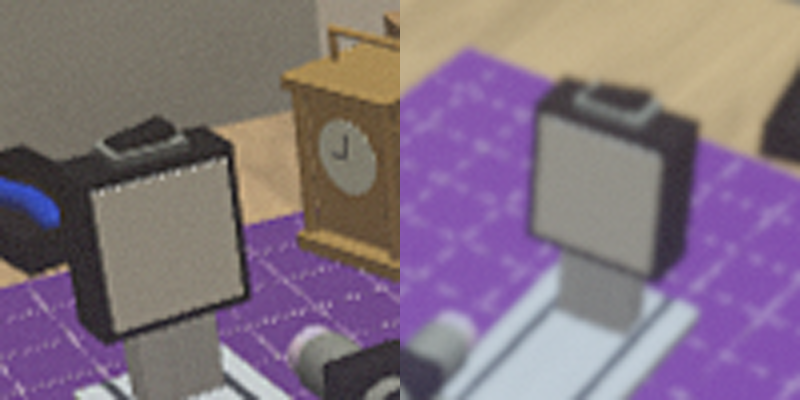

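The rocker now slopes the other way: left end down, right end up, in both views. With 4.5 mm of travel to a hard stop at 13 N, the switch is fully on. On to the rack.

Call:
drive_tool(
  increments=[
    {"grip": -1,"tx": -0.01,"ty": -0.1,"tz": 0,"turn": -0.05},
    {"grip": -1,"tx": -0.01,"ty": -0.2,"tz": 0,"turn": -0.14},
    {"grip": -1,"tx": -0.02,"ty": -0.32,"tz": 0,"turn": -0.14},
    {"grip": -1,"tx": -0.02,"ty": -0.44,"tz": 0,"turn": -0.14},
    {"grip": -1,"tx": -0.03,"ty": -0.56,"tz": 0,"turn": -0.14},
    {"grip": -1,"tx": -0.03,"ty": -0.68,"tz": 0,"turn": -0.14},
    {"grip": -1,"tx": -0.04,"ty": -0.8,"tz": 0,"turn": -0.14},
    {"grip": -1,"tx": -0.045,"ty": -0.9,"tz": 0,"turn": -0.14},
    {"grip": -1,"tx": -0.045,"ty": -1,"tz": 0,"turn": -0.14},
    {"grip": -1,"tx": -0.045,"ty": -1,"tz": 0,"turn": -0.14},
  ],
)

```text
clock: 7.5
position: [0.4734, -0.0828, 0.2596]
ee_rot: [-0.144, -3.136, 0.005]
force: [-0.2, 0.1, -0.4]
width: 0.826
```

Call:
drive_tool(
  increments=[
    {"grip": -1,"tx": 0,"ty": -0.1,"tz": 0,"turn": 0},
    {"grip": -1,"tx": 0,"ty": -0.2,"tz": -0.05,"turn": 0},
    {"grip": -1,"tx": 0,"ty": -0.3,"tz": -0.12,"turn": 0},
    {"grip": -1,"tx": 0,"ty": -0.36,"tz": -0.17,"turn": 0},
    {"grip": -1,"tx": 0,"ty": -0.37,"tz": -0.17,"turn": 0},
    {"grip": -1,"tx": 0,"ty": -0.37,"tz": -0.17,"turn": 0},
    {"grip": -1,"tx": 0,"ty": -0.37,"tz": -0.17,"turn": 0},
    {"grip": -1,"tx": 0,"ty": -0.37,"tz": -0.17,"turn": 0},
  ],
)

```text
clock: 8.3
position: [0.4743, -0.2294, 0.1923]
ee_rot: [-0.14, -3.137, 0.004]
force: [-0.2, 0.4, 0.7]
width: 0.999
```

Run:
```python
from h import *
import pickle
s=observe();pickle.dump(s,open('w4.pkl','wb'));print(s['clock'],s['position'],s['ee_rot'],s['width'],s['joints'])
cv2.imwrite('pics/w4.png',get_image('wrist')[:,:,::-1])
```

```text
8.3 [ 0.47428824 -0.22937976  0.19232496] [-0.14005526 -3.13726593  0.00422832] 0.9987416081920097 [-0.00775078  0.28295732  0.4526051   1.83885112 -0.13772564  1.05119807
  1.97939215]
```

View pics/w4.png

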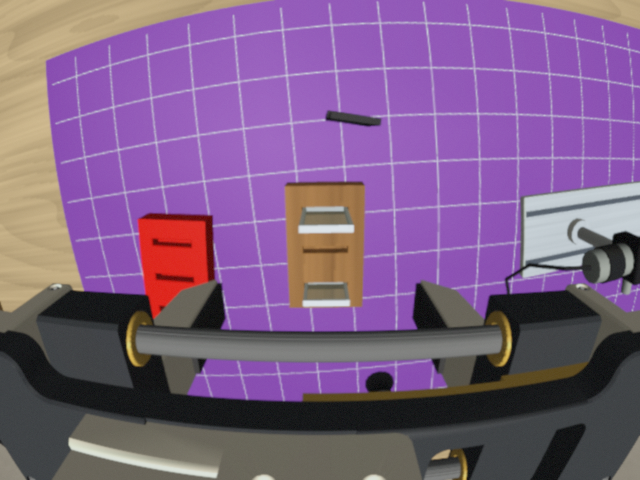

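The wrist view shows the rack (286–364, 183–307). The taller glass's bright top edge is at about (327,227) and the shorter one's at (326,300). Now a precise edge measurement.

Run:
```python
from h import *
import pickle
np.set_printoptions(precision=4,suppress=True)
s=pickle.load(open('w4.pkl','rb'))
im=cv2.imread('pics/w4.png')
g=im.astype(int); m=((g.min(2)>175)).astype(np.uint8)
R=Ro.from_rotvec(s['ee_rot']).as_matrix();print('jaw ang',np.degrees(np.arctan2(R[1,1],R[0,1])),'toolz',R[:,2])
for y0,y1,z in((205,245,.098),(280,306,.070)):
    q=m*0;q[y0:y1,290:362]=m[y0:y1,290:362]
    n,l,st,c=cv2.connectedComponentsWithStats(q);k=1+np.argmax(st[1:,4])
    ys,xs=np.where(l==k);print(st[k])
    P=np.array([pl('wrist',(x,y),z,s)[:2] for x,y in zip(xs,ys)],np.float32)
    r=cv2.minAreaRect(P*1000);b=cv2.boxPoints(r);print(r); print('mean',P.mean(0))
    vx=cv2.fitLine(P*1000,cv2.DIST_L2,0,.01,.01).ravel();print('dir',np.degrees(np.arctan2(vx[1],vx[0])))
W=lambda p:pl('wrist',p,.03,s)[:2]
print('rack corners',W((286,184)),W((364,183)),W((364,307)),W((289,307)))
cv2.imwrite('pics/w4c.png',cv2.resize(im[175:315,275:375],(560,784)[:2] if 0 else (425,595),interpolation=cv2.INTER_CUBIC))
```

```text
jaw ang 84.88783018493216 toolz [-0.0013 -0.0026 -1.    ]
[299 225  55   8 431]
((472.7481994628906, -224.31304931640625), (43.34100341796875, 5.811017990112305), 84.96821594238281)
mean [ 0.4728 -0.2241]
dir 85.36375
[303 300  47   6 261]
((552.0410766601562, -230.4530792236328), (43.47853469848633, 5.364288806915283), 84.83253479003906)
mean [ 0.5523 -0.2297]
dir 85.80502
rack corners [ 0.4432 -0.2594] [ 0.4488 -0.1844] [ 0.5811 -0.1913] [ 0.5739 -0.2714]
```

Call:
drive_tool(
  increments=[
    {"grip": -1,"tx": -0.004,"ty": 0.013,"tz": -0.03,"turn": 0.002},
    {"grip": -1,"tx": -0.004,"ty": 0.013,"tz": -0.05,"turn": 0.002},
    {"grip": -1,"tx": -0.004,"ty": 0.013,"tz": -0.12,"turn": 0.002},
    {"grip": -1,"tx": -0.004,"ty": 0.013,"tz": -0.2,"turn": 0.002},
    {"grip": -1,"tx": -0.004,"ty": 0.013,"tz": -0.28,"turn": 0.002},
    {"grip": -1,"tx": -0.004,"ty": 0.013,"tz": -0.35,"turn": 0.002},
    {"grip": -1,"tx": -0.004,"ty": 0.013,"tz": -0.4,"turn": 0.002},
    {"grip": -1,"tx": -0.004,"ty": 0.013,"tz": -0.43,"turn": 0.002},
    {"grip": -1,"tx": -0.004,"ty": 0.013,"tz": -0.45,"turn": 0.002},
    {"grip": -1,"tx": -0.004,"ty": 0.013,"tz": -0.45,"turn": 0.002},
    {"grip": -1,"tx": -0.004,"ty": 0.013,"tz": -0.45,"turn": 0.002},
    {"grip": -1,"tx": -0.004,"ty": 0.013,"tz": -0.45,"turn": 0.002},
  ],
  newtons=15,
)

```text
clock: 9.55
position: [0.4733, -0.2246, 0.0132]
ee_rot: [0.137, 3.138, -0.005]
force: [-0.0, 0.4, -0.1]
width: 0.997
```

Run:
```python
from h import *
a=get_image('side')[270:420,270:420,::-1];b=get_image('scene')[230:380,170:320,::-1]
cv2.imwrite('pics/p5.png',np.hstack([cv2.resize(x,(400,400),interpolation=cv2.INTER_CUBIC) for x in(a,b)]))
s=observe();print(s['clock'],s['position'],s['ee_rot'],s['joints'][6],s['force'])
```

```text
9.65 [ 0.47324974 -0.22445386  0.0130934 ] [ 0.13680659  3.13823133 -0.00476481] 2.103853690439609 [-0.38700796  0.68882468  0.67330633]
```

View pics/p5.png

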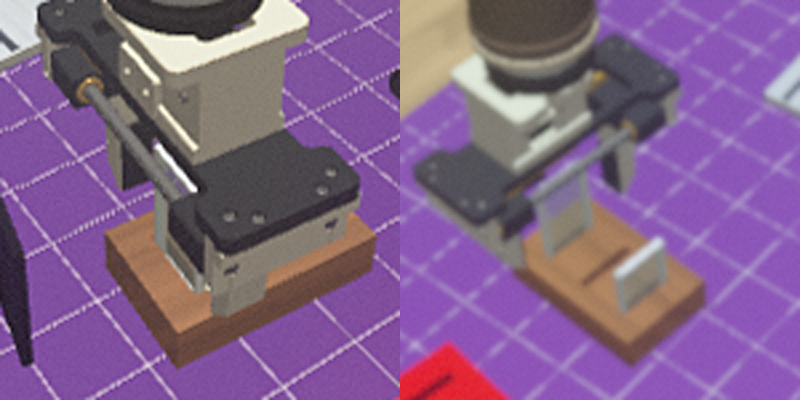

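The fingers straddle the glass's upright edges, with the tips above the rack and the body clear of the glass top. Closing.

Call:
drive_tool(
  increments=[
    {"grip": 1,"tx": 0,"ty": 0,"tz": 0,"turn": 0},
    {"grip": 1,"tx": 0,"ty": 0,"tz": 0,"turn": 0},
    {"grip": 1,"tx": 0,"ty": 0,"tz": 0,"turn": 0},
    {"grip": 1,"tx": 0,"ty": 0,"tz": 0,"turn": 0},
    {"grip": 1,"tx": 0,"ty": 0,"tz": 0,"turn": 0},
    {"grip": 1,"tx": 0,"ty": 0,"tz": 0,"turn": 0},
    {"grip": 1,"tx": 0,"ty": 0,"tz": 0,"turn": 0},
    {"grip": 1,"tx": 0,"ty": 0,"tz": 0,"turn": 0},
  ],
  newtons=15,
)

```text
clock: 10.45
position: [0.4732, -0.2245, 0.0131]
ee_rot: [0.137, 3.138, -0.005]
force: [-0.1, 0.6, -0.6]
width: 0.476
```

Call:
drive_tool(
  increments=[
    {"grip": 1,"tx": 0,"ty": 0,"tz": 0.01,"turn": 0},
    {"grip": 1,"tx": 0,"ty": 0,"tz": 0.025,"turn": 0},
    {"grip": 1,"tx": 0,"ty": 0,"tz": 0.045,"turn": 0},
    {"grip": 1,"tx": 0,"ty": 0,"tz": 0.07,"turn": 0},
    {"grip": 1,"tx": 0,"ty": 0,"tz": 0.1,"turn": 0},
    {"grip": 1,"tx": 0,"ty": 0,"tz": 0.14,"turn": 0},
    {"grip": 1,"tx": 0,"ty": 0,"tz": 0.19,"turn": 0},
    {"grip": 1,"tx": 0,"ty": 0,"tz": 0.25,"turn": 0},
    {"grip": 1,"tx": 0,"ty": 0,"tz": 0.32,"turn": 0},
    {"grip": 1,"tx": 0,"ty": 0,"tz": 0.4,"turn": 0},
    {"grip": 1,"tx": 0,"ty": 0,"tz": 0.48,"turn": 0},
    {"grip": 1,"tx": 0,"ty": 0,"tz": 0.55,"turn": 0},
    {"grip": 1,"tx": 0,"ty": 0,"tz": 0.59,"turn": 0},
    {"grip": 1,"tx": 0,"ty": 0,"tz": 0.6,"turn": 0},
    {"grip": 1,"tx": 0,"ty": 0,"tz": 0.6,"turn": 0},
  ],
)

```text
clock: 11.95
position: [0.4732, -0.2245, 0.2537]
ee_rot: [0.137, 3.137, -0.005]
force: [-0.2, 0.2, -1.7]
width: 0.479
```

Call:
drive_tool(
  increments=[
    {"grip": 1,"tx": 0.002,"ty": 0.02,"tz": 0,"turn": -0.02},
    {"grip": 1,"tx": 0.005,"ty": 0.05,"tz": 0,"turn": -0.05},
    {"grip": 1,"tx": 0.01,"ty": 0.1,"tz": 0,"turn": -0.1},
    {"grip": 1,"tx": 0.015,"ty": 0.16,"tz": 0,"turn": -0.16},
    {"grip": 1,"tx": 0.02,"ty": 0.22,"tz": 0,"turn": -0.22},
    {"grip": 1,"tx": 0.03,"ty": 0.29,"tz": 0,"turn": -0.29},
    {"grip": 1,"tx": 0.035,"ty": 0.36,"tz": 0,"turn": -0.36},
    {"grip": 1,"tx": 0.04,"ty": 0.43,"tz": 0,"turn": -0.43},
    {"grip": 1,"tx": 0.05,"ty": 0.5,"tz": 0,"turn": -0.5},
    {"grip": 1,"tx": 0.055,"ty": 0.57,"tz": 0,"turn": -0.57},
    {"grip": 1,"tx": 0.06,"ty": 0.64,"tz": 0,"turn": -0.64},
    {"grip": 1,"tx": 0.07,"ty": 0.71,"tz": 0,"turn": -0.71},
    {"grip": 1,"tx": 0.08,"ty": 0.78,"tz": 0,"turn": -0.78},
    {"grip": 1,"tx": 0.085,"ty": 0.85,"tz": 0,"turn": -0.85},
    {"grip": 1,"tx": 0.09,"ty": 0.91,"tz": 0,"turn": -0.91},
    {"grip": 1,"tx": 0.095,"ty": 0.96,"tz": 0,"turn": -0.96},
    {"grip": 1,"tx": 0.1,"ty": 0.99,"tz": 0,"turn": -0.99},
    {"grip": 1,"tx": 0.1,"ty": 1,"tz": 0,"turn": -1},
    {"grip": 1,"tx": 0.1,"ty": 1,"tz": 0,"turn": -1},
    {"grip": 1,"tx": 0.1,"ty": 1,"tz": 0,"turn": -1},
  ],
)

```text
clock: 13.95
position: [0.513, 0.1743, 0.2533]
ee_rot: [-1.688, -2.649, 0.007]
force: [-0.0, -0.3, -0.9]
width: 0.48
```

Call:
drive_tool(
  increments=[
    {"grip": 1,"tx": 0,"ty": 0.01,"tz": 0,"turn": -0.03},
    {"grip": 1,"tx": 0,"ty": 0.03,"tz": 0,"turn": -0.09},
    {"grip": 1,"tx": 0,"ty": 0.06,"tz": 0,"turn": -0.16},
    {"grip": 1,"tx": 0.004,"ty": 0.09,"tz": 0,"turn": -0.23},
    {"grip": 1,"tx": 0.004,"ty": 0.11,"tz": 0,"turn": -0.3},
    {"grip": 1,"tx": 0.004,"ty": 0.12,"tz": 0,"turn": -0.34},
    {"grip": 1,"tx": 0.004,"ty": 0.124,"tz": 0,"turn": -0.354},
    {"grip": 1,"tx": 0.004,"ty": 0.124,"tz": 0,"turn": -0.354},
    {"grip": 1,"tx": 0.004,"ty": 0.124,"tz": 0,"turn": -0.354},
  ],
)

```text
clock: 14.85
position: [0.5147, 0.2231, 0.2533]
ee_rot: [-2.147, -2.292, 0.007]
force: [-0.3, -0.2, -1.0]
width: 0.479
```

```bash
cat > c.py <<'E'
from h import *
import sys,pickle
np.set_printoptions(precision=4,suppress=True)
s=observe();R=Ro.from_rotvec(s['ee_rot']).as_matrix()
print(s['clock'],s['position'],'jaw',np.degrees(np.arctan2(R[1,1],R[0,1])),'z',R[:,2],s['width'],s['force'])
pickle.dump(s,open(f'{sys.argv[1]}.pkl','wb'))
for n in('wrist','side','scene'): cv2.imwrite(f'pics/{sys.argv[1]}{n}.png',get_image(n)[:,:,::-1])
E
python3 c.py d1
```

```text
14.85 [0.5147 0.2231 0.2533] jaw 3.7549335554349486 z [-0.0039 -0.0025 -1.    ] 0.4791906318185139 [-0.2891 -0.1979 -0.9544]
```

Call:
drive_tool(
  increments=[
    {"grip": 1,"tx": 0,"ty": 0.005,"tz": -0.02,"turn": 0},
    {"grip": 1,"tx": 0,"ty": 0.005,"tz": -0.05,"turn": 0},
    {"grip": 1,"tx": 0,"ty": 0.005,"tz": -0.1,"turn": 0},
    {"grip": 1,"tx": 0,"ty": 0.005,"tz": -0.15,"turn": 0},
    {"grip": 1,"tx": 0,"ty": 0.005,"tz": -0.2,"turn": 0},
    {"grip": 1,"tx": 0,"ty": 0.005,"tz": -0.25,"turn": 0},
    {"grip": 1,"tx": 0,"ty": 0.005,"tz": -0.3,"turn": 0},
    {"grip": 1,"tx": 0,"ty": 0.005,"tz": -0.35,"turn": 0},
    {"grip": 1,"tx": 0,"ty": 0.005,"tz": -0.39,"turn": 0},
    {"grip": 1,"tx": 0,"ty": 0.005,"tz": -0.42,"turn": 0},
    {"grip": 1,"tx": 0,"ty": 0.005,"tz": -0.44,"turn": 0},
    {"grip": 1,"tx": 0,"ty": 0.005,"tz": -0.45,"turn": 0},
    {"grip": 1,"tx": 0,"ty": 0.005,"tz": -0.453,"turn": 0},
    {"grip": 1,"tx": 0,"ty": 0.005,"tz": -0.453,"turn": 0},
    {"grip": 1,"tx": 0,"ty": 0.005,"tz": -0.453,"turn": 0},
  ],
)

```text
clock: 16.5
position: [0.5151, 0.2257, 0.0727]
ee_rot: [-2.147, -2.292, 0.005]
force: [-0.1, -0.1, -1.0]
width: 0.477
```

```bash
python3 c.py d2
python3 - <<'E'
import cv2,numpy as np
c=lambda n,x,y,w,h:cv2.resize(cv2.imread(f'pics/d2{n}.png')[y:y+h,x:x+w],(400,300),interpolation=cv2.INTER_CUBIC)
cv2.imwrite('pics/d2m.png',np.vstack([np.hstack([c('side',170,130,160,120),c('scene',320,120,120,90)]),np.hstack([c('wrist',0,0,640,480),c('wrist',238,180,160,120)])]))
E
```

```text
16.5 [0.5151 0.2257 0.0727] jaw 3.7395872401639925 z [-0.0029 -0.0017 -1.    ] 0.4769115027885475 [-0.0616 -0.1206 -1.0377]
```

View pics/d2m.png

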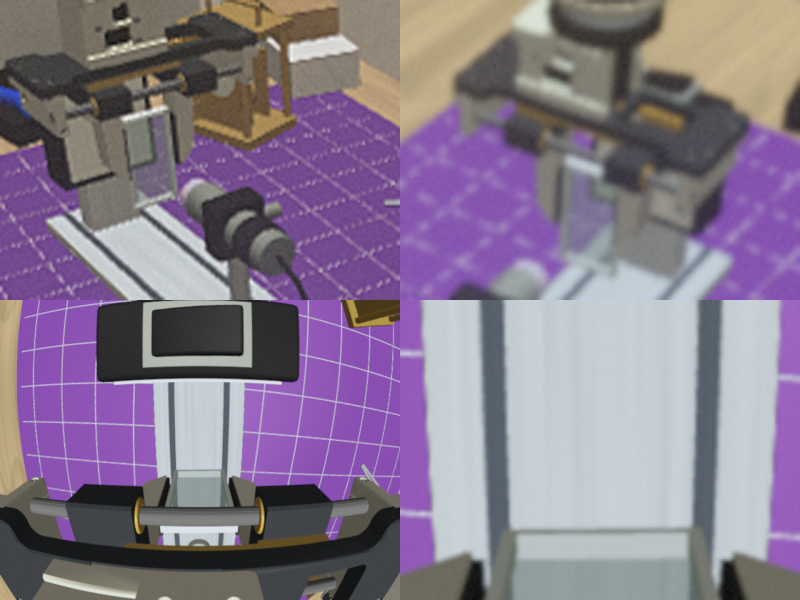

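The glass hangs upright between light and microscope, gripped only by its edges. In the wrist view the rail is centred at column 318 and the bottom edge is level. A numeric cross-check before hand-in:

Run:
```python
from h import *
import pickle
np.set_printoptions(precision=4,suppress=True)
s=pickle.load(open('d2.pkl','rb'));W=lambda p,z:pl('wrist',p,z,s)
print('face front edge top z.165',W((160,130),.165),W((475,130),.165))
print('bezel corners',W((229,107),.168),W((402,107),.168))
print('glass bottom',W((238+110/2.5,180+230/2.5),.073),W((238+290/2.5,180+230/2.5),.073))
# height/position by triangulation: glass corners side/scene
S=lambda u,v:(170+u/2.5,130+v/2.5);C=lambda u,v:(320+(u-400)/3.333,120+v/3.333)
for nm,a,b in[('TL',(124,122),(568,160)),('bot L',(132,207),(560,255)),('bot R',(176,196),(610,271))]: print(nm,*tri(ray('side',S(*a)),ray('scene',C(*b))))
```

```text
face front edge top z.165 [0.4648 0.3026 0.165 ] [0.5535 0.3083 0.165 ]
bezel corners [0.4859 0.3088 0.168 ] [0.531  0.3116 0.168 ]
glass bottom [0.494 0.225 0.073] [0.5341 0.2277 0.073 ]
TL [0.4975 0.223  0.1552] 0.005104246580907337
bot L [0.4951 0.2231 0.0746] 0.0014380112245836554
bot R [0.5356 0.2254 0.0744] 0.00698523235758752
```

```bash
python3 -c "
from cell import *
print(observe()['clock'],observe()['width'],sign_off())"
```

```text
the job is handed in; nothing more can be done
16.65 0.4785713337966747 None
```

I switched on the backlight, lifted the taller glass out of the rack by its ground edges, and handed in at 16.65 s while holding it in the light path. The hand-in gave no verdict.

**Switch:** I pressed the rocker's raised end until it stopped, at 13 N after about 4.5 mm. Pictures taken afterwards show it tilted the other way. The light's face did not look any brighter in the camera images, so I'm judging it on by the rocker's tilt and the hard stop alone.

**Glass:** The gripper holds it at 15 N across about 44 mm. By my measurements:

| Check | Measured |
|---|---|
| Offset from the microscope's axis and the midpoint | within about 1 mm |
| Squareness to the beam | jaws at 3.74°, stand at about 3.7° |
| Height | lower edge at 73–74.5 mm, target 73 mm |

**Disagreements:**
- **Finger length:** The camera images and the contact with the switch showed the fingertips ending about 33 mm short of the reported TCP. I corrected the heights for this, after some slow pressing steps above the switch that touched nothing.
- **Camera match:** The two fixed cameras disagreed by 1–7 mm on the final glass corners, so I relied on the wrist camera and the arm's reported position.

I saw no contact with the stand other than the switch, and noticed nothing else on the bench disturbed. I did not re-measure the bystanders or the other glass at the end.

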